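# Set the turntable ring to its mark and brake it

### The job

The soundboard disc on the turntable jig is to be drilled at its next hole: with the fingertips, push the lever knob around its arc until the ring's pointer points at the middle of the wide round stud on the dial (not at the thin pin). Then push the brake's upright plate inward until the brake is fully home, with the pointer still on the stud. Only push from outside, never take the knob or the plate between the fingers, and leave the loose things round the jig where they are.

Things in the scene. Friction and masses are not known exactly. Their poses are not given: they have to be found in the camera images.
- axis (a point): centre of the turntable jig on its vertical turning axis, 30 mm above the bench. The jig is fixed to the bench: a round wooden base of radius 145 mm and height 16 mm, on it a flat aluminium dial plate (radius 90 to 140 mm, top 20 mm above the bench, stays put) and inside that the dark steel ring. A disc and nut on the ring's centre reach 46 mm above the bench. The frame of this point is the jig's: its -x side is the side nearer the robot, within 15 degrees
- ring (a joint): angle of the steel ring (radius 85 mm, top 30 mm above the bench), rad; grows counterclockwise seen from above, limits -1 to 1. It turns stiffly (about 0.25 N m, some 2 N at the knob), stays where it is left and does not spring back
- pointer (a point): tip of the tapered dark steel pointer on the ring, 104 mm from the axis, 25.5 mm above the bench. Its own y points radially outward from the axis, x is tangential, and it turns with the ring. The lever is 82 degrees further counterclockwise, clear of the dial marks
- knob (a point): middle of the black upright knob at the end of the ring's lever: a round post of 16 mm diameter, from 36 to 78 mm above the bench, this point 56.5 mm above the bench and 150 mm from the axis. It sits on a flat bar 16 mm wide (top 36.5 mm above the bench, bottom 30 mm) that runs radially from the ring, with a round end of 22 mm diameter under the knob. It moves on an arc about the axis
- wide_stud: the wide round dark steel stud (mushroom head 24 mm across, 14 mm high) standing at the outer end of one of the dial's two long marks, 128 mm from the axis; origin at its underside centre, 20 mm above the bench. It is fixed. The target: turn the ring until the pointer points at its middle
- thin_pin: the thin dark steel pin (6 mm thick, 31 mm high) at the other long mark, fixed, 128 mm from the axis, 1.0 rad round the dial from the wide stud, on either side; not the target. Origin at its underside centre
- brake (a joint): travel of the brake slide, m: 0 to 0.002 as found (off), 0.0143 to 0.015 when its rubber shoe is fully home against the ring, which it then holds against a light push at the knob. Pushing it in takes about 8 to 12 N; when let go it stays in place, at most creeping inward by 0.1 mm/s while off
- push_plate (a point): middle of the brake's upright steel push plate: 12 mm thick (along x), 44 mm wide (along y), from 20 to 66 mm above the bench, this point 45 mm above the bench. Its own x points radially inward at the axis, the way it is to be pushed. It is 165 mm from the axis with the brake off, 150 mm when home. The side facing outward is free
- tuning_peg: dark turned wooden tuning peg lying on the bench, 121 mm long; loose bystander, leave it alone; origin at its underside centre
- rosin_block: rosin cake in a card tray, 36x52x22 mm; loose bystander, leave it alone; origin at its underside centre
- glue_bottle: white dropper bottle standing, 28 mm across, 86 mm high; loose bystander, leave it alone; origin at its underside centre
- offcut: small hardwood offcut, 30x34x22 mm; loose bystander, leave it alone; origin at its underside centre
- sanding_block: cork sanding block, 42x78x26 mm; loose bystander, leave it alone; origin at its underside centre
- tape_roll: roll of black tape, 53 mm across, 18 mm high; loose bystander, leave it alone; origin at its underside centre

How it is judged:
On the way, in this order (a step that is already met when the one before it is completed fails the run):
1. the pointer rests on the middle of the wide stud, the brake still off (x of wide_stud in the frame of pointer between -0.005 and 0.005 m and velocity of joint ring between -0.05 and 0.05 rad/s and value of joint brake below 0.006 m), for 0.3 s.
2. the brake is pushed home (value of joint brake above 0.0125 m), for 0.2 s.
At the end, for the whole second after the job is handed in: The wide stud's centre lies within 5 mm of the pointer's line, the ring is at rest, and the brake has travelled more than 12.5 mm (it is fully home at 14.3 to 15 mm) (x of wide_stud in the frame of pointer between -0.005 and 0.005 m and velocity of joint ring between -0.05 and 0.05 rad/s and value of joint brake above 0.0125 m); the robot touches nothing.
It fails at once if the lever knob is taken between the fingers (horizontal distance between the grasp point and knob below 0.01 m and contact force between the fingers and anything else above 0.5 N and height (world z) of the grasp point below 0.09 m).
It fails at once if the brake plate is taken between the fingers (x of the grasp point in the frame of push_plate between -0.009 and 0.009 m and y of the grasp point in the frame of push_plate between -0.022 and 0.022 m and contact force between the fingers and anything else above 0.5 N and height (world z) of the grasp point below 0.075 m).
It fails at once if a loose bystander is moved by more than 20 mm or lifted (distance of any of tuning_peg, rosin_block, glue_bottle, offcut, sanding_block, tape_roll from where it was at the start of the episode above 0.02 m).
It also fails if it takes over 54 s, if anything falls off the work surface, if the arm or the gripper's body presses on something with over 40 N, if the wrist force passes 120 N, or if a joint passes its speed limit or range.

### The arm

A 6-joint arm with a two-finger parallel gripper is mounted at the origin on a cart in front of the work surface, level with it; the furniture and walls round the work are solid. World frame = base frame: x ahead of the robot, y to its left, z up, the work surface at z = 0. Lengths are in m, angles in rad, forces in N, time in s.
With the tool pointing down it reaches from about 0.35 to 0.975 m from the base axis. Payload 7.1 kg.
Tool frame: the origin (TCP) lies midway between the tips of the shut fingers; the grasp point (between the pads) lies 19 mm behind it; z points along the fingers, x is the direction in which the jaws open and shut, and the axes are right-handed (so a half turn about z gives the same grasp; the last joint's range is limited). The gripper opens to 88 mm and grips with 3 to 60 N. Pads are 20 mm wide; open, the fingers measure 115 mm over their backs; the gripper's body (75 mm by 178 mm) begins 61 mm behind the grasp point.
Start: joints at [1.083, 0.423, 1.63, -0, 1.089, -0.019], TCP at [0.282, 0.558, 0.223] pointing down, gripper open.
Joint ranges: [-3, 3], [-0.9, 2.11], [0.09, 2.58], [-1.31, 4.45], [0.11, 2.69], [-2.54, 2.54]. Speed limits (rad/s): [2.39, 2.39, 3.01, 3.14, 3.14, 3.14].

### API

Orientations are given as a unit quaternion [w, x, y, z].
In Python, from station import move_pose, movel, movej, command_gripper, wait, inverse_kinematics, read_camera, camera_info, MotionError, job_done, get_time, get_joint_pos, get_qvel, get_effort, get_tcp_pos, get_ee_rot, get_ft_force, get_ft_torque, get_grip_width gives the robot as it stands. Calls block until the motion is done:
- move_pose(position, orientation): joint-space move of the TCP to a pose.
- movel(position, frame=None, v=0.15, until_force=None): straight line of the TCP; frame=None keeps the orientation; v is the mean speed in m/s. With until_force (N) it stops when the force on the tool has changed by that much, and returns True; else False.
- movej(angles): joint-space move.
- command_gripper(opening): opening from 0.0 (shut) to 1.0 (fully open); the grip force is fixed at half the most; returns when the fingers have stopped.
- wait(seconds).
- inverse_kinematics(position, orientation): joint angles nearest the present ones, or None.
- read_camera(name): name is "scene" or "top" or "wrist"; returns the picture (480x640x3 uint8, red, green, blue); there is no depth.
- camera_info(name): a dict with "intrinsics" (3x3 intrinsics, pixels), "T" (4x4, takes a point from camera to world coordinates); the wrist camera has in their place "tool_from_camera" (4x4, takes a point from camera to tool coordinates, whose origin is the TCP and whose axes are the tool frame's). Camera axes: x right, y up, looking along -z (the intrinsics and any distortion apply to the point x, -y, -z); pixel columns grow to the right and rows downward; lengths in m; the calibration is good to about 2 mm. A picture is of the moment at which its call begins: read the wrist's pose just before it. camera_info takes no time and is no camera call.
A pose or a line that the arm cannot do raises MotionError and nothing moves.
- job_done(): hands the job in, once; it reports no verdict.
Readings, each from a call of its own:
- get_time(): time.
- get_joint_pos(): joint angles.
- get_qvel(): joint speeds.
- get_effort(): joint torques, N m.
- get_tcp_pos(): TCP position.
- get_ee_rot(): TCP orientation.
- get_ft_force(): force on the tool from outside, world axes, zero at the start.
- get_ft_torque(): the same for the moment, N m.
- get_grip_width(): opening from 0.0 (shut) to 1.0 (fully open).
Only numpy, scipy, OpenCV 4.12 (cv2) and the standard library are available. Lean on these libraries where they do the work, as an engineer would, in place of code of your own. Each camera call takes 0.05 s, during which the arm holds its last target. There are 200 camera calls.

## Working session

There is one attempt and no reset: what is moved stays moved. The work goes in short steps, each a Python script; the robot and the scene stay as the last script left them, time stands still between calls to the robot, and variables do not carry over. Pictures are saved under pics/ and viewed, about 8 in all and at most 12, crops included, and the job is handed in when it is done.

```bash
mkdir -p pics; ls; python3 - <<'E'
from station import *
import cv2
for n in ("top","scene"):
    im=read_camera(n); cv2.imwrite(f"pics/{n}0.png",im[:,:,::-1]); i=camera_info(n); print(n,i)
print(camera_info("wrist"),get_time(),get_ee_rot())
E
```

```text
pics
top {'intrinsics': array([[505.60178399,   0.        , 323.88396666],
       [  0.        , 505.60178399, 245.83994678],
       [  0.        ,   0.        ,   1.        ]]), 'T': array([[-1.78739864e-02,  9.76562374e-01, -2.14491143e-01,
         3.37035409e-01],
       [-9.99832664e-01, -1.82932753e-02,  3.01691669e-05,
         6.11009475e-03],
       [-3.89428346e-03,  2.14455790e-01,  9.76725933e-01,
         1.15362551e+00],
       [ 0.00000000e+00,  0.00000000e+00,  0.00000000e+00,
         1.00000000e+00]])}
scene {'intrinsics': array([[456.13301222,   0.        , 320.28152126],
       [  0.        , 456.13301222, 240.72494857],
       [  0.        ,   0.        ,   1.        ]]), 'T': array([[ 0.71368085,  0.25759846, -0.6513852 , -0.07106483],
       [-0.70004926,  0.29456359, -0.65051006, -0.63913014],
       [ 0.02430397,  0.92025829,  0.390556  ,  0.44799896],
       [ 0.        ,  0.        ,  0.        ,  1.        ]])}
{'intrinsics': array([[352.51406318,   0.        , 322.05672923],
       [  0.        , 352.51406318, 238.33216081],
       [  0.        ,   0.        ,   1.        ]]), 'tool_from_camera': array([[ 9.99999587e-01, -5.23428115e-04, -7.43517164e-04,
         6.85220791e-05],
       [-7.19661532e-04, -9.55396264e-01, -2.95326026e-01,
        -8.29472799e-02],
       [-5.55771575e-04,  2.95326439e-01, -9.55396245e-01,
        -1.62399350e-01],
       [ 0.00000000e+00,  0.00000000e+00,  0.00000000e+00,
         1.00000000e+00]])} 0.1 [ 3.33392993e-04  8.52002657e-01  5.23537044e-01 -5.69431374e-04]
```

View pics/top0.png

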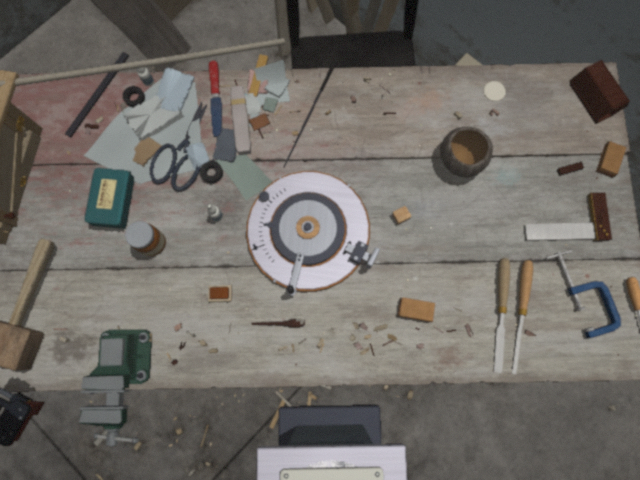

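View pics/scene0.png

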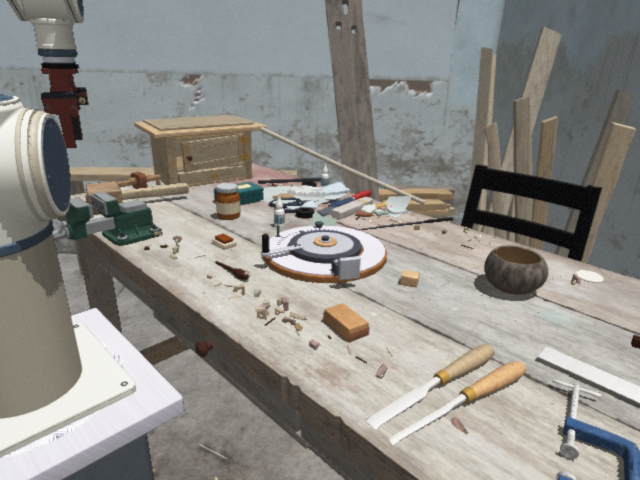

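```bash
cat > h.py <<'E'
from station import *
import numpy as np, cv2
from scipy.spatial.transform import Rotation as R
def rot(q): return R.from_quat(np.roll(q,-1)).as_matrix()
def cam(n):
    i=camera_info(n)
    if n!="wrist": return i["intrinsics"],i["T"]
    T=np.eye(4); T[:3,:3]=rot(get_ee_rot()); T[:3,3]=get_tcp_pos()
    return i["intrinsics"],T@i["tool_from_camera"]
def pix2w(K,T,uv,z):
    d=np.linalg.inv(K)@[uv[0],uv[1],1]; d=T[:3,:3]@(d*[1,-1,-1]); o=T[:3,3]
    return o+d*(z-o[2])/d[2]
def w2pix(K,T,p):
    c=T[:3,:3].T@(np.asarray(p)-T[:3,3])*[1,-1,-1]; c=K@c; return c[:2]/c[2]
def quat(ang):  # tool down, tool x at world angle ang
    c,s=np.cos(ang),np.sin(ang)
    M=np.array([[c,s,0],[s,-c,0],[0,0,-1]]); return np.roll(R.from_matrix(M).as_quat(),1)
E
python3 - <<'E'
from h import *
K,T=cam("top")
for n,uv,z in [("axis",(307.5,227),.046),("knob",(291,288),.078),("stud",(264,197),.034),("pin",(255,246),.05),("ptr",(268,223),.0255),("plate",(373,256),.066),("glue",(213,210),.086),("peg",(280,323),.01),("sand",(416,309),.026),("offcut",(402,215),.022),("tape",(212,172),.018),("rosin",(220,294),.022)]:
    print(n,pix2w(K,T,uv,z).round(3))
im=read_camera("top")[:,:,::-1]
cv2.imwrite("pics/c.png",cv2.resize(im[160:310,190:390],(800,600),interpolation=cv2.INTER_CUBIC))
E
```

```text
axis [0.625 0.042 0.046]
knob [0.482 0.078 0.078]
stud [0.701 0.143 0.034]
pin [0.582 0.16  0.05 ]
ptr [0.641 0.134 0.026]
plate [ 0.551 -0.101  0.066]
glue [0.657 0.248 0.086]
peg [0.413 0.108 0.01 ]
sand [ 0.437 -0.196  0.026]
offcut [ 0.655 -0.177  0.022]
tape [0.771 0.269 0.018]
rosin [0.479 0.241 0.022]
```

View pics/c.png

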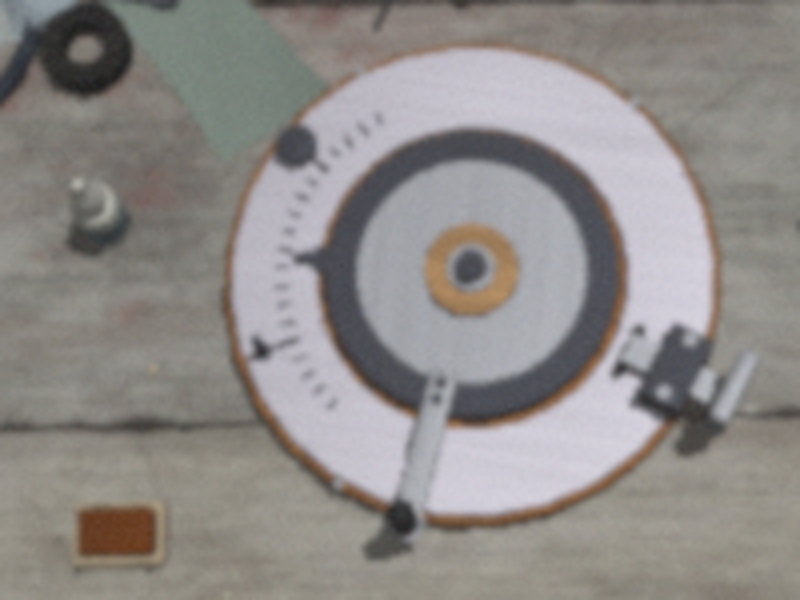

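```bash
cat >> h.py <<'E'
AX=np.array([.625,.042])
def ptpose(th,t,z,r=.15):  # tool beside the knob at knob angle th, t CCW-tangential offset
    c,s=np.cos(th),np.sin(th)
    p=AX+r*np.array([c,s])+t*np.array([-s,c]); return [*p,z],quat(th-np.pi/2)
E
python3 - <<'E'
from h import *
command_gripper(0.0); print(get_time())
th=np.radians(166)
print(inverse_kinematics(*ptpose(th,.045,.2)),inverse_kinematics(*ptpose(np.radians(135),.0215,.045)))
move_pose(*ptpose(th,.045,.2)); print(get_time(),get_tcp_pos(),get_joint_pos())
K,T=cam("wrist"); im=read_camera("wrist"); np.savez("w1.npz",K=K,T=T); cv2.imwrite("pics/w1.png",im[:,:,::-1])
print(w2pix(K,T,[*AX,.046]),w2pix(K,T,[.701,.143,.034]))
E
```

```text
1.4917
[ 4.84309461e-02  2.26960040e-01  1.98288178e+00 -4.44089210e-16
  9.31750834e-01 -1.27801929e+00] [ 2.35040541e-01  5.53891715e-01  1.95409233e+00 -4.44089210e-16
  6.33608607e-01 -5.50357622e-01]
3.4917 [0.46882526 0.03516608 0.20009599] [ 4.94793692e-02  2.27086234e-01  1.98242920e+00  1.42136511e-04
  9.31719231e-01 -1.27771646e+00]
[363.37777153 360.68362318] [463.79513659 391.33115435]
```

View pics/w1.png

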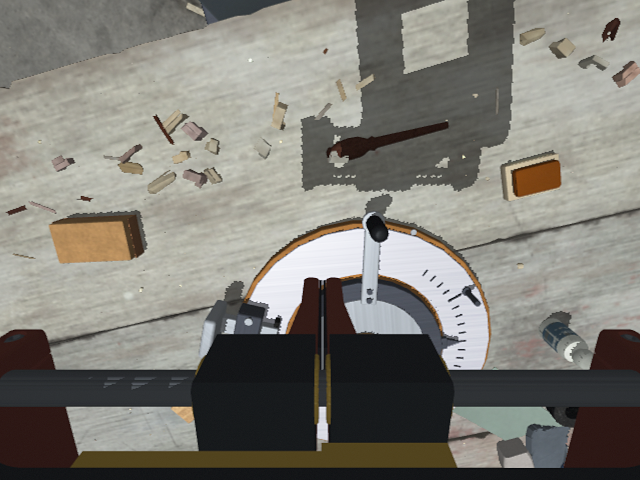

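```bash
python3 - <<'E'
from h import *
d=np.load("w1.npz"); K,T=d["K"],d["T"]
for uv,z in [((373,221),.078),((465,292),.02),((445,341),.0255)]: 
    p=pix2w(K,T,uv,z); v=p[:2]-AX; print(p.round(3),np.hypot(*v).round(3),np.degrees(np.arctan2(v[1],v[0])))
th=np.radians(166)
movel(ptpose(th,.045,.045)[0],v=.2); print(get_time())
f0=get_ft_force()
for a in np.arange(164,138.9,-2.5):
    p,q=ptpose(np.radians(a),.0215,.045); movel(p,q,v=.08)
    print(round(a,1),(np.array(get_ft_force())-f0).round(1))
print(get_time(),get_tcp_pos())
im=read_camera("top")[:,:,::-1]
cv2.imwrite("pics/c2.png",cv2.resize(im[160:310,190:390],(800,600),interpolation=cv2.INTER_CUBIC))
E
```

```text
[0.47  0.079 0.078] 0.16 166.49417779852914
[0.586 0.164 0.02 ] 0.128 107.54140306088625
[0.637 0.134 0.026] 0.092 82.44214046843688
4.4667
164.0 [ 0.1 -0.1  0.7]
161.5 [ 0.7 -0.9 -0. ]
159.0 [ 0.8  0.5 -0. ]
156.5 [ 0.9 -0.2 -0.8]
154.0 [ 0.8 -1.6 -0.3]
151.5 [-0.3 -0.  -0.2]
149.0 [ 0.2  0.1 -1.3]
146.5 [-0.   0.2 -0.1]
144.0 [-0.4 -0.3  0.3]
141.5 [ 0.3  0.1 -0.6]
139.0 [ 0.7 -2.  -0.2]
7.475 [0.49771453 0.1241143  0.04498495]
```

View pics/c2.png

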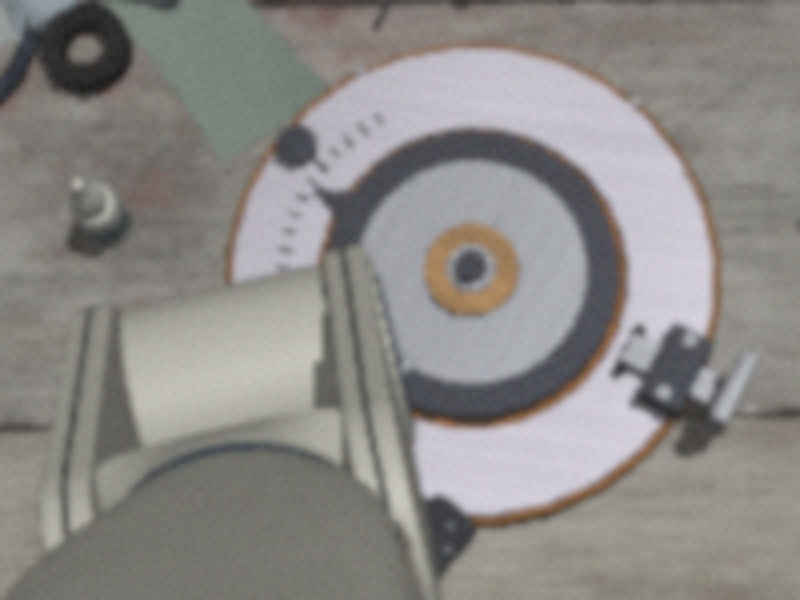

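```bash
python3 - <<'E'
from h import *
K,T=cam("top")
def w(u,v,z): return pix2w(K,T,(190+u/4-.375,160+v/4-.375),z)
for n,(u,v),z in [("nut",(470,267),.046),("disc",(474,285),.016),("ring",(474,275.5),.030)]: print(n,w(u,v,z).round(4))
for c in ("nut","disc"):
    C=w(470,267,.046) if c=="nut" else w(474,285,.016)
    for n,(u,v),z in [("studtop",(296,146),.034),("mark",(322,167),.02),("ptr",(313,178),.0255),("ptrbase",(342,210),.03)]:
        d=w(u,v,z)-C; print(c,n,np.hypot(*d[:2]).round(4),np.degrees(np.arctan2(d[1],d[0])).round(2))
E
```

```text
nut [0.6261 0.0432 0.046 ]
disc [0.6231 0.042  0.016 ]
ring [0.6252 0.0415 0.03  ]
nut studtop 0.1269 52.37
nut mark 0.1109 51.59
nut ptr 0.1097 56.5
nut ptrbase 0.084 61.9
disc studtop 0.1296 51.65
disc mark 0.1137 50.78
disc ptr 0.1124 55.56
disc ptrbase 0.0865 60.53
```

```bash
python3 - <<'E'
from h import *
for a in (137,135.5):
    p,q=ptpose(np.radians(a),.0215,.045); movel(p,q,v=.05)
wait(.2); print(get_time())
p,q=ptpose(np.radians(135.5),.035,.045); movel(p,q,v=.1)
p,q=ptpose(np.radians(135.5),.035,.18); movel(p,q,v=.25)
move_pose([.73,.03,.18],quat(np.radians(45)))
K,T=cam("wrist"); im=read_camera("wrist"); np.savez("w2.npz",K=K,T=T); cv2.imwrite("pics/w2.png",im[:,:,::-1]); print(get_time(),w2pix(K,T,[*AX,.046]))
E
```

```text
8.2333
10.2583 [241.53894802 131.70014779]
```

View pics/w2.png

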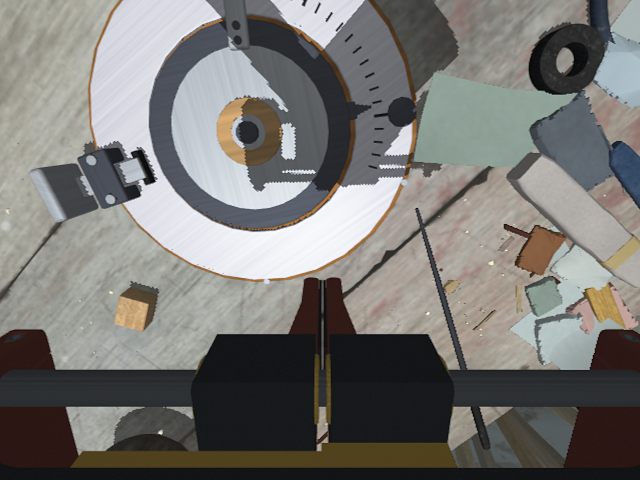

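```bash
python3 - <<'E'
import cv2
im=cv2.imread("pics/w2.png"); cv2.imwrite("pics/w2c.png",cv2.resize(im[60:180,220:430],(798,456),interpolation=cv2.INTER_CUBIC))
E
```

```text
(no output)
```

View pics/w2c.png

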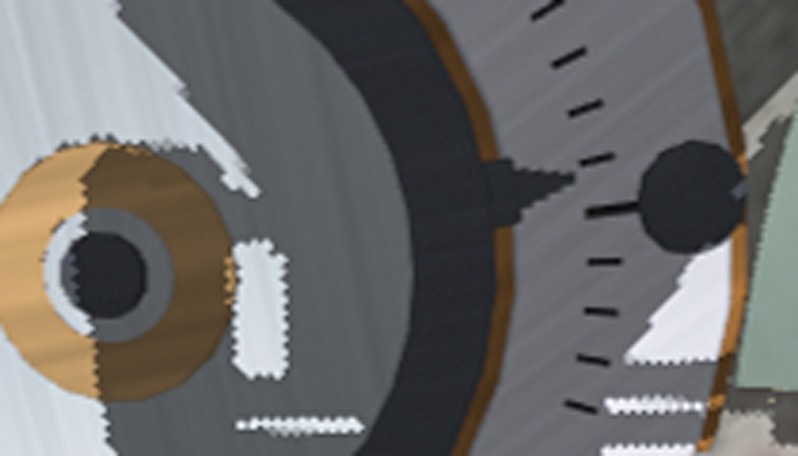

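```bash
python3 - <<'E'
from h import *
d=np.load("w2.npz"); K,T=d["K"],d["T"]
def w(u,v,z): return pix2w(K,T,(220+u/3.8-.37,60+v/3.8-.37),z)
def a(n,p,C): d=p-C; print(n,np.hypot(*d[:2]).round(4),np.degrees(np.arctan2(d[1],d[0])).round(2))
C=w(106,276,.046); print(C)
# fit circle to full-image outer disc edge points (z=.016)
E=np.array([(90,98),(150,242),(267,281),(376,241),(408,180),(412,110),(130,215)])
P=np.array([pix2w(K,T,e,.016)[:2] for e in E]); s=np.linalg.lstsq(np.c_[2*P,np.ones(len(P))],(P**2).sum(1),rcond=None)[0]
print("disc",s[:2],np.sqrt(s[2]+s[:2]@s[:2]))
for c in (C,np.r_[s[:2],0]):
    a("stud",w(692,196,.034),c);a("m0",w(588,211,.0205),c);a("m1",w(637,208,.0205),c);a("tip",w(575,180,.0255),c);a("base",w(492,193,.0265),c)
pl=pix2w(K,T,(48,194),.066); print("plate",pl); a("plate",pl,C)
E
```

```text
[0.62867793 0.04507473 0.046     ]
disc [0.63214468 0.04177471] 0.14262147192641325
stud 0.1262 52.55
m0 0.1056 52.64
m1 0.1166 52.23
tip 0.1028 56.39
base 0.0843 57.01
stud 0.1268 54.71
m0 0.1062 55.21
m1 0.1172 54.56
tip 0.1038 59.0
base 0.0853 60.17
plate [ 0.55137512 -0.09811712  0.066     ]
plate 0.1627 -118.36
```

```bash
python3 - <<'E'
from h import *
move_pose(*ptpose(np.radians(135.5),.035,.18))
movel(ptpose(np.radians(135.5),.035,.045)[0],v=.25)
for a in (135.5,133.5,131.4):
    p,q=ptpose(np.radians(a),.0215,.045); movel(p,q,v=.05)
wait(.3); print(get_time(),get_tcp_pos(),p)
p,q=ptpose(np.radians(131.4),.035,.045); movel(p,q,v=.1)
p,q=ptpose(np.radians(131.4),.035,.18); movel(p,q,v=.25)
move_pose([.73,.03,.18],quat(np.radians(45)))
K,T=cam("wrist"); im=read_camera("wrist"); np.savez("w3.npz",K=K,T=T); print(get_time())
cv2.imwrite("pics/w3.png",cv2.resize(im[60:180,220:430,::-1],(798,456),interpolation=cv2.INTER_CUBIC))
E
```

```text
13.1833 [0.50969647 0.14021915 0.04502128] [np.float64(0.5096758322043973), np.float64(0.1402984553401104), 0.045]
15.2
```

View pics/w3.png

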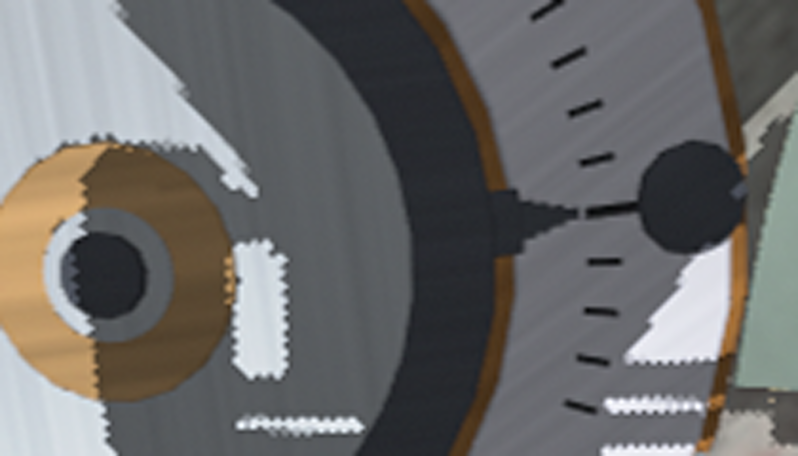

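```bash
python3 - <<'E'
from h import *
A=np.array([.6265,.0435]); pl=np.array([.5513,-.0992]); u=(A-pl)/np.hypot(*(A-pl)); q=quat(np.arctan2(u[1],u[0]))
P=lambda r,z:[*(A-u*r),z]
move_pose(P(.22,.18),q); movel(P(.22,.04),v=.2); f0=np.array(get_ft_force()); print(get_time())
fc=lambda:round(float((np.array(get_ft_force())-f0)[:2]@u),1)
rr=lambda:round(float((A-np.array(get_tcp_pos())[:2])@u),4)
print("contact",movel(P(.176,.04),v=.03,until_force=4),rr(),fc())
r=rr()
for i in range(14):
    r-=.002
    s=movel(P(r,.04),v=.02,until_force=22); print(s,rr(),fc(),end="; ")
    if s or r<.162 or fc()<-20: break
print(get_time())
E
```

```text
17.1167
contact True 0.178 -0.2
False 0.1767 -4.7; False 0.1747 -5.5; False 0.1728 -4.8; False 0.1708 -4.8; False 0.1688 -5.2; False 0.1668 -5.2; False 0.1648 -5.1; False 0.1645 -16.5; 20.4167
```

```bash
python3 - <<'E'
from h import *
A=np.array([.6265,.0435]); pl=np.array([.5513,-.0992]); u=(A-pl)/np.hypot(*(A-pl))
P=lambda r,z:[*(A-u*r),z]
rr=lambda:round(float((A-np.array(get_tcp_pos())[:2])@u),4)
print(movel(P(.1605,.04),v=.02,until_force=15),rr(),get_ft_force()); wait(.3)
movel(P(.21,.04),v=.1); movel(P(.21,.18),v=.25)
move_pose([.73,.03,.18],quat(np.radians(45)))
K,T=cam("wrist"); im=read_camera("wrist"); print(get_time())
a=cv2.resize(im[60:180,220:430,::-1],(798,456),interpolation=cv2.INTER_CUBIC)[:300]
b=cv2.resize(im[130:230,20:286,::-1],(798,300),interpolation=cv2.INTER_CUBIC)
cv2.imwrite("pics/w4.png",np.vstack([a,b]))
E
```

```text
False 0.1644 [ -8.90247956 -23.30113095   3.87871779]
23.4
```

View pics/w4.png

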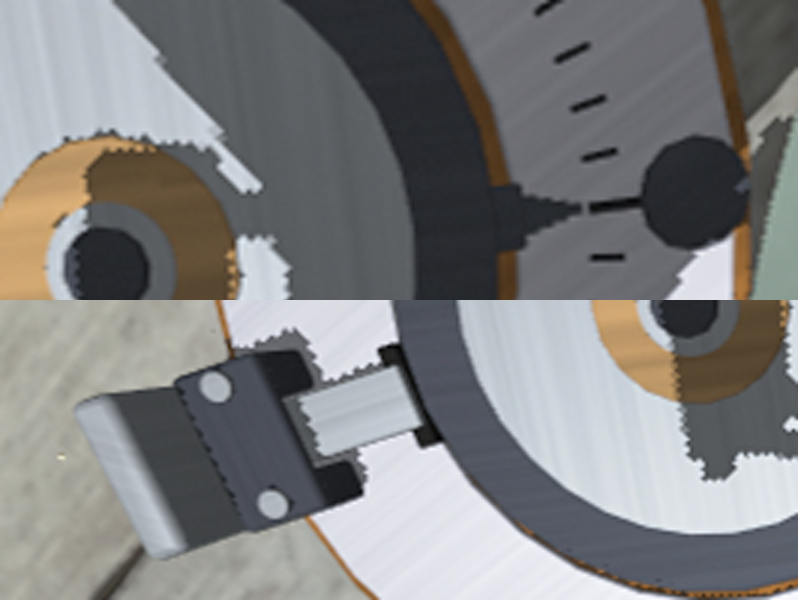

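The picture shows the pointer tip at (581,209) meeting the stud's mark at (590,208). The rubber shoe is against the ring at about (420,395), and the arm is clear.

```bash
python3 - <<'E'
from h import *
wait(.3); print(get_time(),get_ft_force()); job_done()
E
```

```text
23.7 [-0.32925784 -0.39325581 -0.21724522]
the job is handed in; nothing more can be done
```

I turned the ring clockwise onto the wide stud and then pushed the brake home. The job was handed in at about 24 s with the arm clear. No verdict is reported.

- **Ring:** I pushed the knob from its outer side with shut fingers. A wrist picture after the first push showed the pointer about 4° short, so I pushed again. The next picture showed the tip meeting the stud's long mark, about 1 mm off as judged by eye. The picture taken after braking showed the same.
- **Brake:** I pushed the plate inward until it hit a hard stop. The force was about 5 N while it slid, below the 8–12 N stated, and rose to about 25 N at the stop. The fingers travelled about 13.5 mm after first contact. The last picture shows the rubber shoe touching the ring.

Three readings disagreed:
- **First pointer angle:** the top camera gave 56.5°, though later views suggest it was nearer 60°.
- **Disc-edge fit:** its centre differed from the nut by about 5 mm, so I used the nut as the axis.
- **Brake contact:** the fingers met the plate about 5 mm further in than I computed.

I did not measure the bystanders again. The tool path stayed clear of all of them.

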